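# Sort salvaged parts into the picture-marked trays

### The arm

A 6-joint arm with a two-finger parallel gripper is mounted at the origin on the work surface. World frame = base frame: x ahead of the robot, y to its left, z up, the work surface at z = 0. Lengths are in mm, angles in rad, forces in N, time in s.
With the tool pointing down it reaches from about 300 to 1000 mm from the base axis. Payload 5.1 kg.
Tool frame: the origin (TCP) lies where the fingers leave the gripper's body, on its centre line; the fingertips stand 78 mm ahead of it and the grasp point (between the pads) lies 59 mm ahead of it; z points along the fingers, x is the direction in which the jaws open and shut, and the axes are right-handed (so a half turn about z gives the same grasp; the last joint's range is limited). The gripper opens to 95 mm and grips with 3 to 60 N. Pads are 20 mm wide; open, the fingers measure 119 mm over their backs; the gripper's body (75 mm by 180 mm) begins 59 mm behind the grasp point.
Start: joints at [1.255, 0.124, 1.65, -0, 1.367, -0.083], TCP at [149.979, 632.449, 292.256] pointing down, gripper open.
Joint ranges: [-2.61, 2.61], [-1.02, 2.33], [0.03, 2.71], [-1.35, 4.49], [0.32, 2.68], [-2.91, 2.91]. Speed limits (rad/s): [2.57, 2.57, 3.14, 3.14, 3.14, 3.14].

### API

Orientations are given as a unit quaternion [w, x, y, z].
In Python, from bench import r, get_image, camera_params gives the robot as it stands. The module is installed in compiled form; this text tells all that it offers.
- The arm moves only by the shell command python3 -m jog 'ROWS' [FORCE]. ROWS is JSON, a list of rows, each a list of 3 entries, a list of its own where there are three numbers: the closure in counts, from 0 (fully open) to 255 (shut), then the shift along the tool's x, y, z in m, then the turn about the tool's z in degrees. In form: [[grip, [tx, ty, tz], turn], ...]. A call has 1 to 10 rows; each row shifts and turns the commanded pose from where the row before left it, along the tool's axes as they then stand; what a row does not reach is not made up. A row lasts 1/10 s, in which the tool goes at most 50 mm and 8.59 degrees, less where a joint would pass 70% of its speed; a pose out of reach is approached as far as the arm can. A call with a gripper value outside its range is refused whole. The fingers move at their own pace and stop on an object; FORCE is the grip in N (left out, the last holds). Time passes only in rows, so rows that do not move let the fingers close. It gives the time, the measured TCP pose, the force and the opening at its end, in the units of the state.
- r.observe(): the state, without advancing time (a new reading comes with each control period).
- get_image(name): name is "scene" or "top" or "wrist"; returns the picture (480x640x3 uint8, red, green, blue); there is no depth.
- camera_params(name): a dict with "fx", "fy", "cx", "cy" (pixels), "extrinsics" (4x4, takes a point from camera to world coordinates). Camera axes: x right, y down, z forward; pixel columns grow to the right and rows downward; lengths in mm; the calibration is good to about 2 mm. The wrist camera is an equidistant fisheye: a pixel r from the principal point sees the ray r / f radians off the axis. A picture is of the moment at which its call begins: read the wrist's pose just before it. camera_params takes no time and is no camera call; for the wrist camera it gives the pose at the moment of the call.
- r.hand_in(): hands the job in, once; it reports no verdict.
The state is a dict: "time_s": time; "qpos": joint angles; "qvel": joint speeds; "joint_torque": joint torques, N m; "ee_pos": TCP position; "tcp_rot": TCP orientation; "wrist_force": force on the tool from outside, world axes, zero at the start; "wrist_torque": the same for the moment, N m; "gripper_width": finger opening in mm.
Only numpy, scipy, OpenCV 4.12 (cv2) and the standard library are available. Lean on these libraries where they do the work, as an engineer would, in place of code of your own. Each camera call takes 0.05 s, during which the arm holds its last target.

### The job

Five parts from a stripped-down machine lie mixed on the bench: sort them into the trays, the two fans into the tray with the fan picture, the two heat sinks into the tray with the parallel-bars picture and the motor into the tray with the disc-in-a-square motor picture. Set each part down the same way up as it lies now, flat on the tray's floor, beside and not on top of another, and do not drop parts from a height. Leave the mug and the multimeter where they stand.

Things in the scene. Friction and masses are not known exactly. Their poses are not given: they have to be found in the camera images.
- fan_a_center (a point): Small cooling fan, one of two alike: flat square black frame 50 x 50 mm, 20 mm high, with a grey round hub and blades seen from above. Lies flat, blades up. Point at its centre, half-way up (10 mm above its underside); x and y along the frame's sides, z up. About 45 g, rigid frame, can be gripped firmly across any two opposite sides.
- fan_b_center (a point): Small cooling fan, one of two alike: flat square black frame 50 x 50 mm, 20 mm high, with a grey round hub and blades seen from above. Lies flat, blades up. Point at its centre, half-way up (10 mm above its underside); x and y along the frame's sides, z up. About 45 g, rigid frame, can be gripped firmly across any two opposite sides.
- sink_a_center (a point): Heat sink, one of two alike: bare aluminium block 60 mm long (its x) x 34 mm wide (its y) x 26 mm high, with five upright fins running along x, fins up. Point at its centre, half-way up (13 mm above its underside); z up. About 90 g. The outer fin faces (34 mm apart, along y) are strong enough to grip across.
- sink_b_center (a point): Heat sink, one of two alike: bare aluminium block 60 mm long (its x) x 34 mm wide (its y) x 26 mm high, with five upright fins running along x, fins up. Point at its centre, half-way up (13 mm above its underside); z up. About 90 g. The outer fin faces (34 mm apart, along y) are strong enough to grip across.
- motor_center (a point): Small square stepper motor: 42 x 42 mm body, 40 mm high, aluminium ends, dark disc on top, standing with its thin steel shaft (6 mm thick, 14 mm long) pointing up. Point at the centre of the square body, half-way up (20 mm above its underside; the shaft's top is 54 mm above the underside); x and y along the body's sides, z up. About 250 g. Grip the body across two opposite sides.
- fan_tray: Fixed grey tray, like the others but for its tile: fan (square outline, hub, four blades). Origin on the bench under the compartment's centre. Compartment 104 (x) x 150 (y) mm inside, no divider, floor 4 mm and rim 16 mm above the bench, walls 4 mm. A flange beyond its +x wall, 16 mm high, holds the 48 mm white tile, 82 mm from the origin. Two parts fit side by side, 36 mm off centre along y.
- sink_tray: Fixed grey tray, like the others but for its tile: heat sink (five parallel bars). Origin on the bench under the compartment's centre. Compartment 104 (x) x 150 (y) mm inside, no divider, floor 4 mm and rim 16 mm above the bench, walls 4 mm. A flange beyond its +x wall, 16 mm high, holds the 48 mm white tile, 82 mm from the origin. Two parts fit side by side, 36 mm off centre along y.
- motor_tray: Fixed grey tray, like the others but for its tile: motor (square outline, dark disc, white dot). Origin on the bench under the compartment's centre. Compartment 104 (x) x 150 (y) mm inside, no divider, floor 4 mm and rim 16 mm above the bench, walls 4 mm. A flange beyond its +x wall, 16 mm high, holds the 48 mm white tile, 82 mm from the origin. Two parts fit side by side, 36 mm off centre along y.
- mug: Bystander: dark metal mug, 76 mm across, 90 mm high, with a handle; stands upright beside the trays, at either end of their row. Origin at the centre of its underside. Not to be moved.
- meter: Bystander: black hand multimeter lying flat, 140 x 70 x 30 mm, long along its x, with a grey dial and a pale blank screen; beside the trays, at the other end from the mug. Origin at the centre of its underside. Not to be moved.
Mind the look-alikes: they are no part of the job. What is shaped like the part that bears fan_b_center but purple is not meant.

How it is judged:
By the outcome, as a careful person would: the job done as asked, in the order asked, and still so for the second after the job is handed in, with the robot touching nothing.
It also fails if it takes over 115 s, if anything falls off the work surface, if the arm or the gripper's body presses on something with over 40 N, if the wrist force passes 120 N, or if a joint passes its speed limit or range.

## Working session

There is one attempt and no reset: what is moved stays moved. The work goes in short steps, Python scripts to look and compute and a shell command to move; the robot and the scene stay as the last step left them, time stands still between calls to the robot, and variables do not carry over. Pictures are saved under pics/ and viewed, and the job is handed in when it is done.

```bash
mkdir -p pics; python3 - <<'E'
from bench import r,get_image,camera_params
import cv2,numpy as np
s=r.observe();print(s)
for n in("top","scene","wrist"):
    p=camera_params(n);print(n,p['fx'],p['fy'],p['cx'],p['cy'],np.round(p['extrinsics'],3).tolist())
    cv2.imwrite(f"pics/{n}0.png",get_image(n)[:,:,::-1])
E
```

```text
{'time_s': 0.0, 'qpos': array([ 1.25536873e+00,  1.24475676e-01,  1.65167979e+00, -2.97739657e-05,
        1.36747117e+00, -8.25756702e-02]), 'qvel': array([-6.06488048e-04, -1.26468270e-03, -5.13605967e-05,  6.30998374e-04,
       -1.04440653e-03,  3.64065802e-04]), 'joint_torque': array([-1.30065768e-03, -4.17590547e+01, -3.59937680e+01,  7.72843882e-02,
        4.90672037e-02, -1.58136540e-04]), 'ee_pos': array([149.85844144, 631.99292243, 291.00250381]), 'tcp_rot': array([ 5.74906812e-04,  7.84457222e-01,  6.20182096e-01, -8.39025315e-04]), 'wrist_force': array([ 0.03170212,  0.3381731 , -0.05360439]), 'wrist_torque': array([-0.02970721,  0.01570669, -0.00883829]), 'gripper_width': 94.90491878789766}
top 538.1741900225005 538.1741900225005 320.8980437328054 242.5053980154107 [[0.02, -0.987, 0.162, 290.838], [-1.0, -0.022, -0.015, 13.766], [0.019, -0.161, -0.987, 1349.784], [0.0, 0.0, 0.0, 1.0]]
scene 433.40636260739404 433.40636260739404 310.2722823388188 236.21886793045775 [[-0.718, 0.413, -0.56, 1034.57], [0.696, 0.423, -0.58, 526.58], [-0.003, -0.806, -0.592, 621.156], [0.0, 0.0, 0.0, 1.0]]
wrist 371.64829954431775 371.64829954431775 317.0364325672631 239.65218049858558 [[0.231, 0.933, 0.276, 73.813], [0.973, -0.221, -0.067, 650.239], [-0.002, 0.284, -0.959, 383.886], [0.0, 0.0, 0.0, 1.0]]
```

View pics/top0.png

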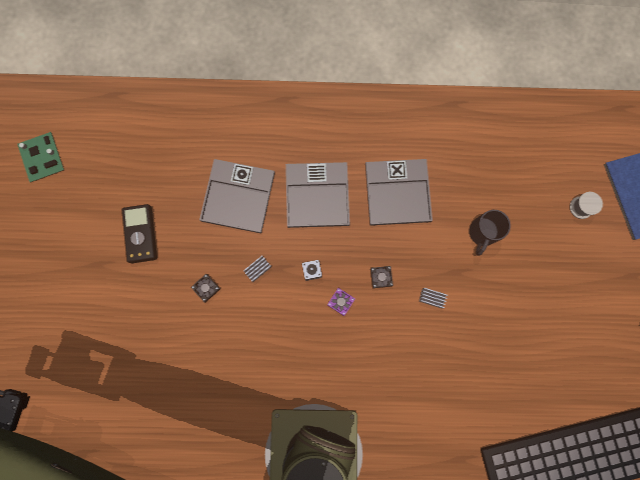

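View pics/scene0.png

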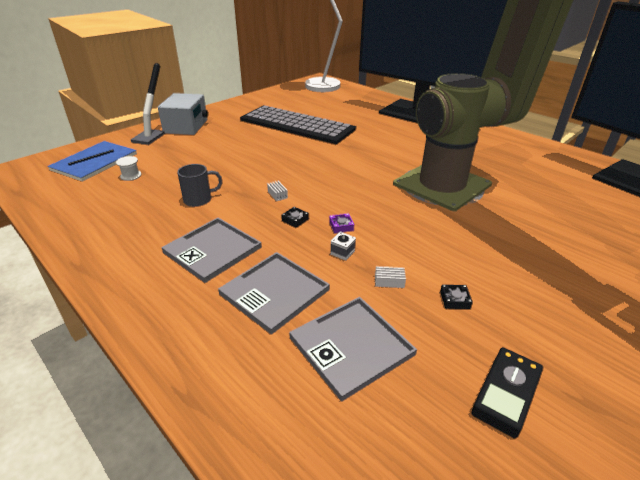

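View pics/wrist0.png

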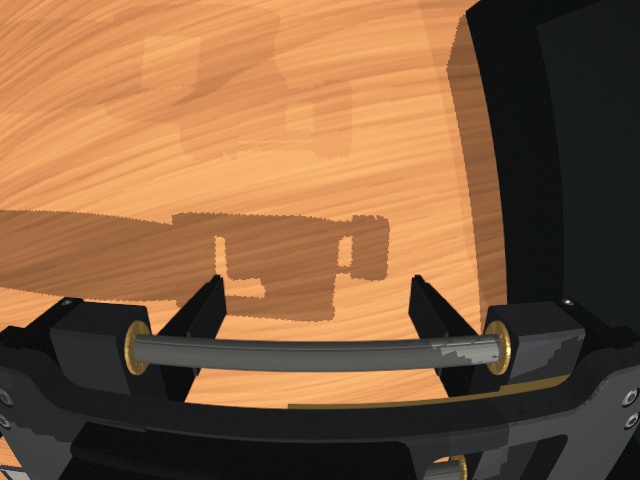

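The top view shows, left to right: the motor tray (237,197), sink tray (318,195) and fan tray (398,192). The fans are at (206,288) and (381,277), the sinks at (257,268) and (433,298), and the motor at (312,270). A purple decoy fan is at (341,302). The multimeter is on the left and the mug on the right.

```bash
cat > h.py <<'E'
import numpy as np,cv2
from bench import r,get_image,camera_params
def ray(p,uv,fish=False):
    x=(uv[0]-p['cx'])/p['fx'];y=(uv[1]-p['cy'])/p['fy']
    if fish:
        t=np.hypot(x,y);d=np.array([np.sin(t)*x/t,np.sin(t)*y/t,np.cos(t)])
    else:d=np.array([x,y,1.])
    E=np.array(p['extrinsics']);return E[:3,3],E[:3,:3]@d
def plane(p,uv,h,fish=False):
    o,d=ray(p,uv,fish);return o+d*(h-o[2])/d[2]
E
python3 - <<'E'
import cv2
im=cv2.imread('pics/top0.png')
a=im[250:325,190:450];cv2.imwrite('pics/z1.png',cv2.resize(a,None,fx=3,fy=3,interpolation=cv2.INTER_CUBIC))
b=im[150:240,190:440];cv2.imwrite('pics/z2.png',cv2.resize(b,None,fx=3,fy=3,interpolation=cv2.INTER_CUBIC))
E
```

```text
(no output)
```

View pics/z1.png

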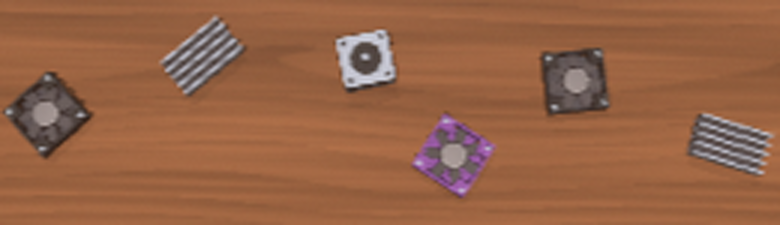

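View pics/z2.png

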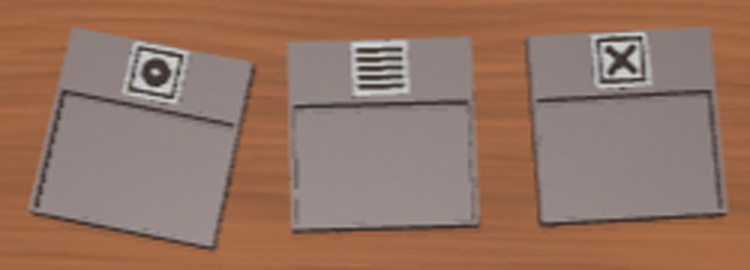

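```bash
cat > find.py <<'E'
from h import *
p=camera_params('top');im=get_image('top')
hsv=cv2.cvtColor(im,cv2.COLOR_RGB2HSV)
K=np.array([[p['fx'],0,p['cx']],[0,p['fy'],p['cy']],[0,0,1]])
m=((hsv[...,1]<100)).astype(np.uint8)*255
m[:120]=0;m[330:]=0
m=cv2.morphologyEx(m,cv2.MORPH_CLOSE,np.ones((3,3)))
cs,_=cv2.findContours(m,cv2.RETR_EXTERNAL,cv2.CHAIN_APPROX_NONE)
for c in cs:
    a=cv2.contourArea(c)
    if a<150: continue
    x=c[:,0,:].mean(0)
    h={True:16}.get(a>2000)
    if h is None:
        h=20 if min(abs(x[0]-206),abs(x[0]-381),abs(x[0]-341))<12 else 40 if abs(x[0]-312)<10 else 26
    # polygon outline to plane h
    w=np.array([plane(p,q,h)[:2] for q in c[:,0,:]],np.float32)
    (cx,cy),(l,b),ang=cv2.minAreaRect(w)
    print('uv',x.round(),'area',a,'h',h,'c',round(cx,1),round(cy,1),'size',round(l,1),round(b,1),'ang',round(ang,1))
# tiles
t=((hsv[...,1]<40)&(hsv[...,2]>190)).astype(np.uint8)*255
t[:150]=0;t[190:]=0
t=cv2.morphologyEx(t,cv2.MORPH_CLOSE,np.ones((5,5)))
cs,_=cv2.findContours(t,cv2.RETR_EXTERNAL,cv2.CHAIN_APPROX_NONE)
for c in cs:
    if cv2.contourArea(c)<150: continue
    w=np.array([plane(p,q,16)[:2] for q in c[:,0,:]],np.float32)
    (cx,cy),(l,b),ang=cv2.minAreaRect(w);print('tile',c[:,0].mean(0).round(),round(cx,1),round(cy,1),round(l,1),round(b,1),round(ang,1))
E
python3 find.py
```

```text
uv [433. 298.] area 353.5 h 26 c 376.7 -285.4 size 65.1 36.9 ang 72.7
uv [342. 302.] area 346.0 h 20 c 362.9 -58.4 size 52.1 51.5 ang 59.1
uv [205. 288.] area 375.5 h 20 c 390.2 277.0 size 49.5 49.6 ang 43.7
uv [381. 277.] area 360.0 h 20 c 426.4 -158.6 size 49.7 49.4 ang 7.5
uv [312. 270.] area 291.0 h 40 c 437.8 15.1 size 44.8 43.7 ang 12.6
uv [257. 268.] area 349.5 h 26 c 439.9 150.0 size 38.4 61.5 ang 41.2
uv [489. 231.] area 925.5 h 26 c 552.3 -427.5 size 78.2 118.2 ang 35.7
uv [138. 233.] area 1336.0 h 26 c 522.7 449.1 size 135.3 65.7 ang 10.0
uv [586. 205.] area 629.0 h 26 c 619.8 -679.4 size 58.5 88.1 ang 27.4
uv [621. 202.] area 266.0 h 26 c 635.0 -770.4 size 209.9 21.0 ang 18.1
uv [317. 194.] area 3852.5 h 16 c 634.3 5.6 size 166.9 159.5 ang 3.1
uv [398. 192.] area 3819.5 h 16 c 646.7 -202.0 size 166.7 159.8 ang 4.6
uv [237. 196.] area 3915.5 h 16 c 626.0 209.1 size 161.3 166.2 ang 79.8
uv [ 40. 157.] area 1407.5 h 26 c 712.4 709.6 size 109.3 89.5 ang 22.8
tile [316. 173.] 691.0 8.2 45.1 43.6 1.5
tile [397. 170.] 704.2 -198.9 33.0 48.7 86.0
```

```bash
cat >> h.py <<'E'
def th():
    w,x,y,z=r.observe()['tcp_rot'];return np.degrees(np.arctan2(2*(x*y+w*z),1-2*(y*y+z*z)))
def go(x,y,z,ang):
    s=r.observe();t=th();a=np.radians(t);d=np.array([x,y,z])-s['ee_pos']
    X=np.array([np.cos(a),np.sin(a),0]);Y=np.array([np.sin(a),-np.cos(a),0])
    tu=(t-ang+90)%180-90
    L=np.array([d@X,d@Y,-d[2]]);L=L/1000
    print('t',round(s['time_s'],2),'pos',s['ee_pos'].round(1),'th',round(t,1),'w',round(s['gripper_width'],1),'F',s['wrist_force'].round(1))
    print('shift(tool m)',L.round(4),'rows50',round(np.linalg.norm(L)/.05,1),'turn',round(tu,1))
E
python3 -c "
from h import *
go(390,277,180,43.7)"
```

```text
t 0.2 pos [149.9 632.2 291.5] th 76.7 w 95.2 F [-0.2  0.1  0.5]
shift(tool m) [-0.2902  0.3156  0.1115] rows50 8.9 turn 33.0
```

```bash
python3 -m jog '[[0,[-0.020,0.022,0.008],0],[0,[-0.030,0.0326,0.0115],0],[0,[-0.030,0.0326,0.0115],0],[0,[-0.030,0.0326,0.0115],0],[0,[-0.030,0.0326,0.0115],0],[0,[-0.030,0.0326,0.0115],0],[0,[-0.030,0.0326,0.0115],0],[0,[-0.030,0.0326,0.0115],0],[0,[-0.030,0.0326,0.0115],0],[0,[-0.030,0.0326,0.0115],0]]' 30
python3 -m jog '[[0,[0,0,0],6],[0,[0,0,0],8],[0,[0,0,0],8],[0,[0,0,0],8],[0,[0,0,0],3],[0,[0,0,0],0],[0,[0,0,0],0]]'
python3 - <<'E'
from h import *
go(390,277,81,43.7)
p=camera_params('wrist');im=get_image('wrist');cv2.imwrite('pics/w1.png',im[:,:,::-1])
np.save('wp.npy',p,allow_pickle=True)
E
```

```text
time_s: 1.2
ee_pos: [390.6, 275.9, 180.4]
tcp_rot: [0.0, 0.784, 0.62, 0.0]
wrist_force: [0.6, 0.7, -0.5]
gripper_width: 95.2
time_s: 1.9
ee_pos: [389.9, 277.5, 180.7]
tcp_rot: [0.0, 0.928, 0.372, -0.0]
wrist_force: [0.3, -0.8, -0.3]
gripper_width: 95.2
t 1.9 pos [389.9 277.5 180.7] th 43.7 w 95.2 F [ 0.3 -0.8 -0.3]
shift(tool m) [-0.0002  0.0004  0.0997] rows50 2.0 turn 0.0
```

View pics/w1.png

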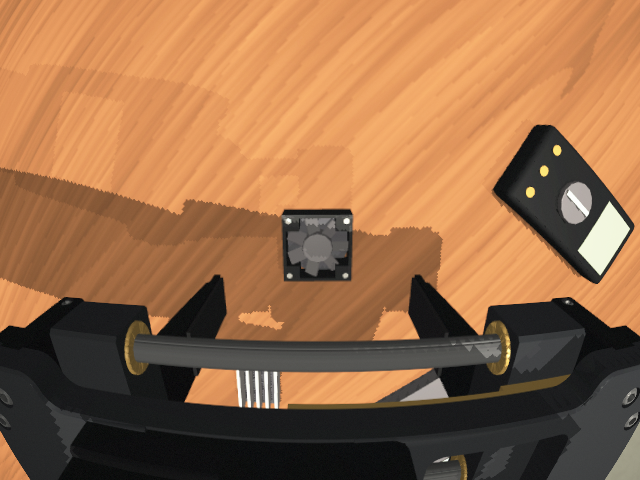

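The wrist view shows the fan centred near (318,248), with its sides aligned to the jaws. I'll check its position by casting a ray.

```bash
python3 -c "
from h import *
p=np.load('wp.npy',allow_pickle=True).item()
q=[plane(p,u,20,True) for u in [(289,221),(347,221),(347,276),(290,276)]]
print(np.mean(q,0).round(1)); e=(q[1]-q[0])[:2]; print(np.degrees(np.arctan2(e[1],e[0])))
"
```

```text
[393.9 276.2  20. ]
43.72420243239076
```

```bash
python3 -m jog '[[0,[0.001,0.002,0.025],0],[0,[0,0,0.035],0],[0,[0,0,0.025],0],[0,[0,0,0.010],0],[0,[0,0,0.004],0],[0,[0,0,0],0],[255,[0,0,0],0],[255,[0,0,0],0],[255,[0,0,0],0],[255,[0,0,0],0]]' 25
python3 -m jog '[[255,[0,0,0],0],[255,[0,0,0],0],[255,[0,0,0],0],[255,[0,0,-0.01],0],[255,[0,0,-0.03],0],[255,[0,0,-0.03],0],[255,[0,0,-0.02],0]]'
python3 -c "
from h import *
a=np.radians(4.6);o=np.array([619.8,-204.2])
for s in(36,-36):
  c=o+s*np.array([-np.sin(a),np.cos(a)]);print(c);go(*c,180,4.6)"
```

```text
time_s: 2.95
ee_pos: [392.4, 277.0, 82.4]
tcp_rot: [-0.0, 0.928, 0.372, 0.001]
wrist_force: [-0.3, 0.6, 0.2]
gripper_width: 68.4
time_s: 3.65
ee_pos: [392.7, 277.1, 174.6]
tcp_rot: [-0.0, 0.928, 0.372, 0.001]
wrist_force: [0.6, -0.6, -0.0]
gripper_width: 49.8
[ 616.91283872 -168.31596038]
t 3.65 pos [392.7 277.1 174.6] th 43.7 w 49.8 F [ 0.6 -0.6 -0. ]
shift(tool m) [-0.1454  0.477  -0.0054] rows50 10.0 turn 39.1
[ 622.68716128 -240.08403962]
t 3.65 pos [392.7 277.1 174.6] th 43.7 w 49.8 F [ 0.6 -0.6 -0. ]
shift(tool m) [-0.1907  0.5329 -0.0054] rows50 11.3 turn 39.1
```

```bash
python3 -m jog '[[255,[-0.007,0.021,0],0],[255,[-0.0150,0.042,0],0],[255,[-0.0150,0.042,0],0],[255,[-0.0150,0.042,0],0],[255,[-0.0150,0.042,0],0],[255,[-0.0150,0.042,0],0],[255,[-0.0150,0.042,0],0],[255,[-0.0150,0.042,0],0],[255,[-0.0150,0.042,0],0],[255,[-0.0150,0.042,0],0]]'
python3 -m jog '[[255,[-0.0150,0.042,0],0],[255,[-0.0150,0.042,0],0],[255,[-0.0150,0.042,0],0],[255,[-0.004,0.010,0],4],[255,[0,0,0],8],[255,[0,0,0],8],[255,[0,0,0],8],[255,[0,0,0],8],[255,[0,0,0],3],[255,[0,0,0],0]]'
python3 - <<'E'
from h import *
go(622.7,-240.1,86,4.6)
p=camera_params('wrist');im=get_image('wrist');cv2.imwrite('pics/w2.png',im[:,:,::-1])
np.save('wp.npy',p,allow_pickle=True)
E
```

```text
time_s: 4.65
ee_pos: [565.3, -111.8, 172.5]
tcp_rot: [0.0, 0.928, 0.372, 0.0]
wrist_force: [1.2, 1.1, -0.5]
gripper_width: 49.9
time_s: 5.65
ee_pos: [623.3, -242.1, 172.2]
tcp_rot: [0.0, 0.999, 0.041, 0.0]
wrist_force: [-0.9, -0.7, 0.2]
gripper_width: 49.9
t 5.65 pos [ 623.3 -242.1  172.2] th 4.7 w 49.9 F [-0.9 -0.7  0.2]
shift(tool m) [-0.0004 -0.0021  0.0862] rows50 1.7 turn 0.1
```

View pics/w2.png

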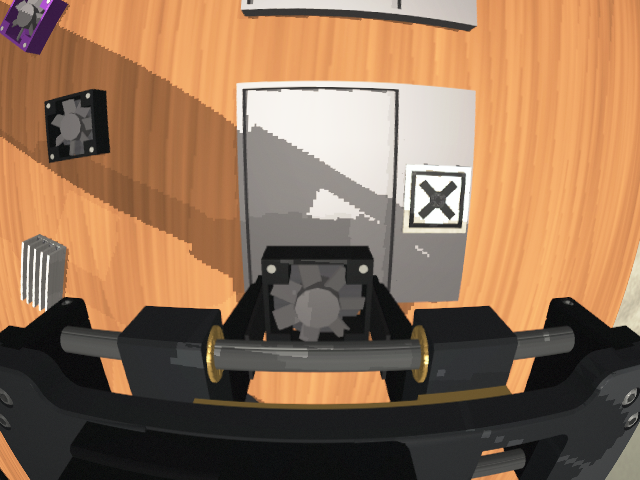

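The held fan is over the fan tray: tile at (437,198), far rim corner at (238,84), near compartment edge off to the lower side. I'll measure the tray from this view.

```bash
python3 -c "
from h import *
p=np.load('wp.npy',allow_pickle=True).item()
for n,u in dict(tile=(437,199),tl=(408,166),tr=(470,167),bl=(404,232),br=(467,234),c1=(238,84),c2=(475,92),c3=(460,301),inner_top=(397,90),inner_l=(245,91)).items():
  q=plane(p,u,16,True)[:2];a=np.radians(4.6);d=q-[619.8,-204.2];print(n,q.round(1),(d@[np.cos(a),np.sin(a)]).round(1),(d@[-np.sin(a),np.cos(a)]).round(1))
"
```

```text
tile [ 706.6 -199.5] 86.9 -2.3
tl [ 682.4 -178.9] 64.4 20.2
tr [ 728.4 -173.9] 110.7 21.5
bl [ 685.7 -225.5] 64.0 -26.5
br [ 734.6 -222.8] 112.9 -27.8
c1 [ 563.6 -132.7] -50.2 75.8
c2 [ 726.  -120.1] 112.6 75.3
c3 [ 740.6 -277. ] 114.6 -82.2
inner_top [ 669.5 -128.1] 55.7 71.8
inner_l [ 568.8 -137.4] -45.5 70.7
```

```bash
python3 -m jog '[[255,[0.001,0,0.02],0],[255,[0,0,0.03],0],[255,[0,0,0.02],0],[255,[0,0,0.010],0],[255,[0,0,0.003],0],[255,[0,0,0],0],[255,[0,0,0],0]]'
python3 -m jog '[[255,[0,0,0.001],0],[255,[0,0,0],0],[255,[0,0,0],0]]'
```

```text
time_s: 6.4
ee_pos: [625.1, -242.5, 90.4]
tcp_rot: [0.001, 0.999, 0.041, 0.001]
wrist_force: [-0.1, 1.3, -1.1]
gripper_width: 50.0
time_s: 6.7
ee_pos: [624.5, -242.2, 88.3]
tcp_rot: [0.0, 0.999, 0.041, 0.0]
wrist_force: [0.1, -0.2, -0.5]
gripper_width: 49.3
```

```bash
python3 -m jog '[[255,[0,0,0.001],0],[255,[0,0,0.001],0],[255,[0,0,0],0],[255,[0,0,0],0]]'
python3 -m jog '[[72,[0,0,0],0],[72,[0,0,0],0],[72,[0,0,0],0],[72,[0,0,0],0],[72,[0,0,-0.01],0],[72,[0,0,-0.03],0],[72,[0,0,-0.03],0],[72,[0,0,-0.02],0]]'
python3 -c "
from h import *
go(428,-159,180,7.5)"
```

```text
time_s: 7.1
ee_pos: [624.4, -242.1, 85.9]
tcp_rot: [0.0, 0.999, 0.041, 0.0]
wrist_force: [-0.2, -0.4, -0.2]
gripper_width: 49.8
time_s: 7.9
ee_pos: [625.1, -242.5, 179.3]
tcp_rot: [0.001, 0.999, 0.041, 0.002]
wrist_force: [0.6, 0.2, 0.8]
gripper_width: 68.6
t 7.9 pos [ 625.1 -242.5  179.3] th 4.7 w 68.6 F [0.6 0.2 0.8]
shift(tool m) [-0.1897 -0.0992 -0.0007] rows50 4.3 turn -2.8
```

```bash
python3 -m jog '[[0,[-0.02,-0.0105,0],0],[0,[-0.04,-0.021,0],0],[0,[-0.04,-0.021,0],0],[0,[-0.04,-0.021,0],0],[0,[-0.04,-0.021,0],0],[0,[-0.01,-0.005,0],-1.4],[0,[0,0,0],-1.4],[0,[0,0,0],0],[0,[0,0,0],0]]'
python3 - <<'E'
from h import *
go(428,-159,82.5,7.5)
p=camera_params('wrist');im=get_image('wrist');cv2.imwrite('pics/w3.png',im[:,:,::-1])
E
```

```text
time_s: 8.8
ee_pos: [428.3, -159.1, 176.7]
tcp_rot: [0.0, 0.998, 0.065, 0.001]
wrist_force: [-0.2, 0.8, -0.1]
gripper_width: 95.1
t 8.8 pos [ 428.3 -159.1  176.7] th 7.4 w 95.1 F [-0.2  0.8 -0.1]
shift(tool m) [-0.0003 -0.0002  0.0942] rows50 1.9 turn -0.1
```

View pics/w3.png

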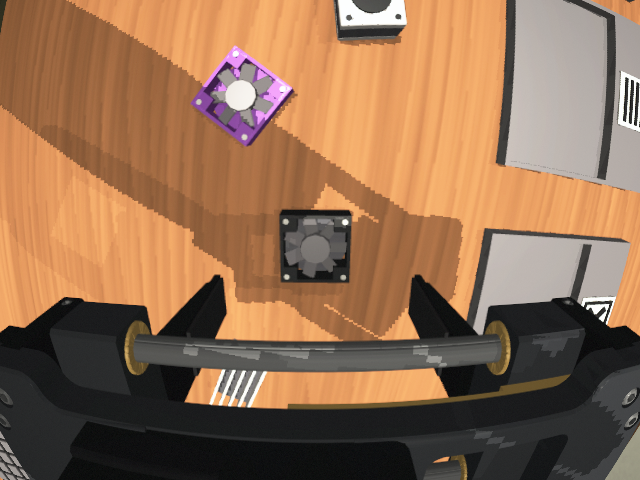

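The black fan sits at (316,248), aligned with the jaws. The purple decoy is well clear at (242,96).

```bash
python3 -m jog '[[0,[-0.0005,0.001,0.020],0],[0,[0,0,0.035],0],[0,[0,0,0.025],0],[0,[0,0,0.010],0],[0,[0,0,0.003],0],[0,[0,0,0],0],[255,[0,0,0],0],[255,[0,0,0],0],[255,[0,0,0],0],[255,[0,0,0],0]]' 25
python3 -m jog '[[255,[0,0,0],0],[255,[0,0,0],0],[255,[0,0,0],0],[255,[0,0,-0.01],0],[255,[0,0,-0.03],0],[255,[0,0,-0.03],0],[255,[0,0,-0.025],0],[255,[0,0,0],0]]'
python3 -c "
from h import *
go(618.8,-169.8,180,4.6)"
```

```text
time_s: 9.85
ee_pos: [426.8, -159.5, 83.4]
tcp_rot: [0.0, 0.998, 0.065, 0.001]
wrist_force: [-0.2, 0.4, -0.4]
gripper_width: 68.7
time_s: 10.65
ee_pos: [428.7, -160.5, 182.6]
tcp_rot: [0.002, 0.998, 0.065, 0.004]
wrist_force: [1.5, -1.3, 0.4]
gripper_width: 49.4
t 10.65 pos [ 428.7 -160.5  182.6] th 7.5 w 49.4 F [ 1.5 -1.3  0.4]
shift(tool m) [0.1873 0.0339 0.0026] rows50 3.8 turn 2.9
```

```bash
python3 -m jog '[[255,[0.02,0.0035,0],0],[255,[0.04,0.0075,0],0],[255,[0.04,0.0075,0],0],[255,[0.04,0.0075,0],0],[255,[0.04,0.007,0],0],[255,[0.0075,0.001,0],1.5],[255,[0,0,0],1.4],[255,[0,0,0],0],[255,[0,0,0],0]]'
python3 - <<'E'
from h import *
go(618.8,-169.8,90,4.6)
im=get_image('wrist');cv2.imwrite('pics/w4.png',im[:,:,::-1])
E
```

```text
time_s: 11.55
ee_pos: [615.6, -168.6, 177.1]
tcp_rot: [-0.0, 0.999, 0.04, -0.001]
wrist_force: [0.2, -0.7, 0.1]
gripper_width: 50.0
t 11.55 pos [ 615.6 -168.6  177.1] th 4.6 w 50.0 F [ 0.2 -0.7  0.1]
shift(tool m) [0.0031 0.0014 0.0871] rows50 1.7 turn -0.0
```

View pics/w4.png

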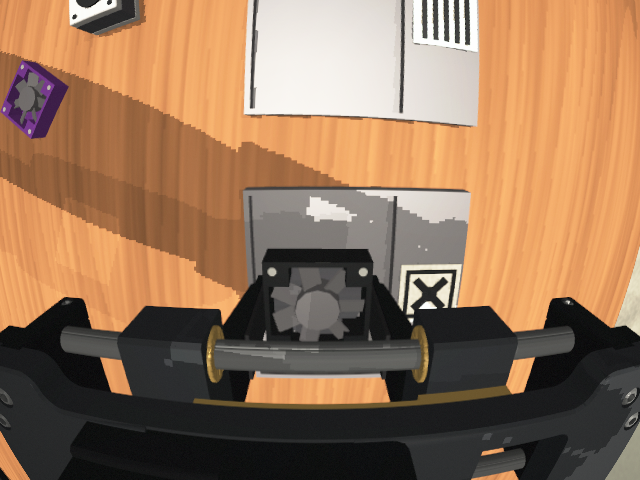

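The held fan is over the +y half of the tray, with the far rim at row 188. There's clearance on every side.

```bash
python3 -m jog '[[255,[0.004,0,0.02],0],[255,[0,0,0.03],0],[255,[0,0,0.023],0],[255,[0,0,0.010],0],[255,[0,0,0.003],0],[255,[0,0,0.002],0],[255,[0,0,0],0],[255,[0,0,0],0],[255,[0,0,0],0]]'
```

```text
time_s: 12.5
ee_pos: [621.3, -168.6, 90.9]
tcp_rot: [0.0, 0.999, 0.04, 0.001]
wrist_force: [-0.0, -0.4, 0.2]
gripper_width: 49.7
```

```bash
python3 -m jog '[[255,[0,0,0.002],0],[255,[0,0,0.001],0],[255,[0,0,0],0],[255,[0,0,0],0]]'
python3 -m jog '[[255,[0,0,0.001],0],[255,[0,0,0],0],[255,[0,0,0],0]]'
```

```text
time_s: 12.9
ee_pos: [620.9, -168.5, 86.9]
tcp_rot: [0.0, 0.999, 0.04, 0.0]
wrist_force: [0.8, -0.3, 0.3]
gripper_width: 49.7
time_s: 13.2
ee_pos: [620.9, -168.5, 86.9]
tcp_rot: [-0.0, 0.999, 0.04, -0.0]
wrist_force: [-2.9, 1.7, 6.6]
gripper_width: 49.9
```

Contact: 6.6 N upward, so the fan is on the tray floor. Now release it and go to the motor.

```bash
python3 -m jog '[[72,[0,0,0],0],[72,[0,0,0],0],[72,[0,0,0],0],[72,[0,0,0],0],[72,[0,0,-0.01],0],[72,[0,0,-0.03],0],[72,[0,0,-0.03],0],[72,[0,0,-0.03],0],[0,[0,0,0],0]]'
python3 -c "
from h import *
go(439,15,190,12.6)"
```

```text
time_s: 14.1
ee_pos: [623.6, -169.4, 192.6]
tcp_rot: [0.002, 0.999, 0.04, 0.005]
wrist_force: [-0.0, 0.3, 0.6]
gripper_width: 72.2
t 14.1 pos [ 623.6 -169.4  192.6] th 4.6 w 72.2 F [-0.   0.3  0.6]
shift(tool m) [-0.1693 -0.1985  0.0026] rows50 5.2 turn -8.0
```

```bash
python3 -m jog '[[0,[-0.015,-0.0185,0],0],[0,[-0.03,-0.035,0],0],[0,[-0.03,-0.035,0],0],[0,[-0.03,-0.035,0],0],[0,[-0.03,-0.035,0],0],[0,[-0.03,-0.035,0],0],[0,[-0.004,-0.005,0],-4],[0,[0,0,0],-4],[0,[0,0,0],0],[0,[0,0,0],0]]'
python3 - <<'E'
from h import *
go(439,15,86,12.6)
im=get_image('wrist');cv2.imwrite('pics/w5.png',im[:,:,::-1])
E
```

```text
time_s: 15.1
ee_pos: [436.4, 16.0, 185.5]
tcp_rot: [-0.0, 0.994, 0.109, -0.0]
wrist_force: [-0.1, -0.3, -0.5]
gripper_width: 95.5
t 15.1 pos [436.4  16.  185.5] th 12.5 w 95.5 F [-0.1 -0.3 -0.5]
shift(tool m) [0.0023 0.0015 0.0995] rows50 2.0 turn -0.1
```

View pics/w5.png

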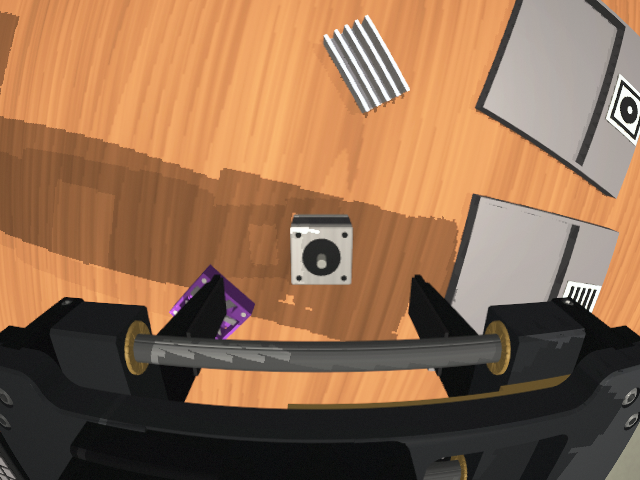

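The motor is at (321,256), between the jaws and aligned. The purple fan at (212,305) lies about 55 mm off to the side in tool y, clear of the fingers.

```bash
python3 -m jog '[[0,[0.003,0.002,0.020],0],[0,[0,0,0.035],0],[0,[0,0,0.025],0],[0,[0,0,0.012],0],[0,[0,0,0.005],0],[0,[0,0,0],0],[255,[0,0,0],0],[255,[0,0,0],0],[255,[0,0,0],0],[255,[0,0,0],0]]' 40
python3 -m jog '[[255,[0,0,0],0],[255,[0,0,0],0],[255,[0,0,0],0],[255,[0,0,0],0]]'
python3 -m jog '[[255,[0,0,-0.01],0],[255,[0,0,-0.03],0],[255,[0,0,-0.03],0],[255,[0,0,-0.03],0],[255,[0,0,0],0],[255,[0,0,0],0]]'
python3 -c "
from h import *
go(602,213,185,-10.2)"
```

```text
time_s: 16.15
ee_pos: [440.2, 14.7, 89.4]
tcp_rot: [0.0, 0.994, 0.109, 0.001]
wrist_force: [-0.9, 0.5, -0.6]
gripper_width: 68.3
time_s: 16.55
ee_pos: [439.8, 14.7, 88.7]
tcp_rot: [-0.0, 0.994, 0.109, -0.0]
wrist_force: [0.7, -0.4, 0.7]
gripper_width: 41.9
time_s: 17.15
ee_pos: [439.7, 14.7, 188.5]
tcp_rot: [0.0, 0.994, 0.109, 0.0]
wrist_force: [-0.0, 0.1, -3.8]
gripper_width: 42.0
t 17.15 pos [439.7  14.7 188.5] th 12.6 w 42.0 F [-0.   0.1 -3.8]
shift(tool m) [ 0.2016 -0.1582  0.0035] rows50 5.1 turn 22.8
```

```bash
python3 -m jog '[[255,[0.016,-0.0125,0],0],[255,[0.035,-0.0275,0],0],[255,[0.035,-0.0275,0],0],[255,[0.035,-0.0275,0],0],[255,[0.035,-0.0275,0],0],[255,[0.035,-0.0275,0],0],[255,[0.0105,-0.008,0],4],[255,[0,0,0],8],[255,[0,0,0],8],[255,[0,0,0],3]]'
python3 -m jog '[[255,[0,0,0],0],[255,[0,0,0],0]]'
python3 - <<'E'
from h import *
go(602,213,93,-10.2)
p=camera_params('wrist');im=get_image('wrist');cv2.imwrite('pics/w6.png',im[:,:,::-1])
np.save('wp.npy',p,allow_pickle=True)
E
```

```text
time_s: 18.15
ee_pos: [600.6, 212.6, 184.5]
tcp_rot: [0.001, 0.996, -0.093, -0.003]
wrist_force: [0.1, -0.6, -2.5]
gripper_width: 42.0
time_s: 18.35
ee_pos: [601.1, 212.4, 186.2]
tcp_rot: [0.001, 0.996, -0.09, -0.002]
wrist_force: [-0.2, -0.2, -3.2]
gripper_width: 42.0
t 18.35 pos [601.1 212.4 186.2] th -10.4 w 42.0 F [-0.2 -0.2 -3.2]
shift(tool m) [ 0.0008 -0.0007  0.0932] rows50 1.9 turn -0.2
```

View pics/w6.png

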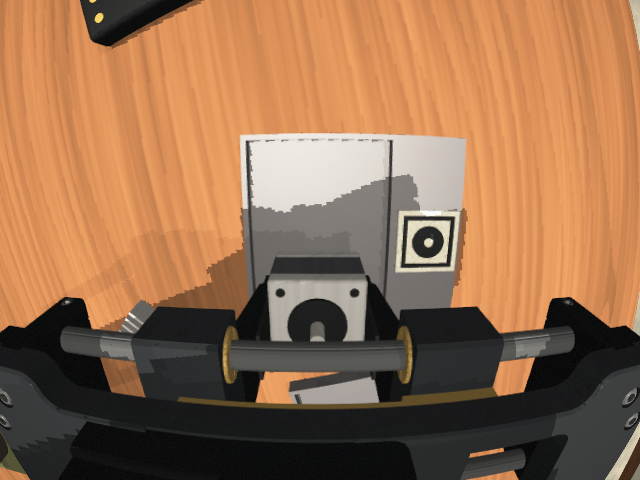

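The held motor is over the motor tray: tile at (428,242), tray edges square to the jaws. Lowering it.

```bash
python3 -m jog '[[255,[0.002,0,0.02],0],[255,[0,0,0.035],0],[255,[0,0,0.022],0],[255,[0,0,0.010],0],[255,[0,0,0.003],0],[255,[0,0,0],0],[255,[0,0,0],0],[255,[0,0,0],0]]'
```

```text
time_s: 19.2
ee_pos: [605.2, 212.6, 100.6]
tcp_rot: [-0.0, 0.996, -0.091, 0.001]
wrist_force: [-0.1, -0.6, -4.2]
gripper_width: 41.6
```

```bash
python3 -m jog '[[255,[0,0,0.001],0],[255,[0,0,0.001],0],[255,[0,0,0],0],[255,[0,0,0],0]]'
```

```text
time_s: 19.6
ee_pos: [604.1, 212.4, 96.7]
tcp_rot: [0.0, 0.996, -0.091, -0.0]
wrist_force: [-0.1, -0.1, -2.9]
gripper_width: 41.6
```

```bash
python3 -m jog '[[255,[0,0,0.001],0],[255,[0,0,0.001],0],[255,[0,0,0.001],0],[255,[0,0,0],0],[255,[0,0,0],0]]'; python3 -m jog '[[255,[0,0,0.001],0],[255,[0,0,0],0],[255,[0,0,0],0]]'
```

```text
time_s: 20.1
ee_pos: [604.1, 212.4, 93.7]
tcp_rot: [0.0, 0.996, -0.091, -0.0]
wrist_force: [-0.8, 0.5, -2.4]
gripper_width: 41.7
time_s: 20.4
ee_pos: [604.2, 212.4, 92.8]
tcp_rot: [-0.0, 0.996, -0.091, 0.0]
wrist_force: [0.1, -0.4, -2.3]
gripper_width: 42.0
```

```bash
python3 -m jog '[[255,[0,0,0.001],0],[255,[0,0,0],0],[255,[0,0,0],0]]'
```

```text
time_s: 20.7
ee_pos: [604.2, 212.4, 92.8]
tcp_rot: [0.0, 0.996, -0.091, -0.0]
wrist_force: [-4.5, -0.8, 5.4]
gripper_width: 41.8
```

```bash
python3 -m jog '[[88,[0,0,0],0],[88,[0,0,0],0],[88,[0,0,0],0],[88,[0,0,0],0],[88,[0,0,-0.01],0],[88,[0,0,-0.03],0],[88,[0,0,-0.03],0],[88,[0,0,-0.03],0],[0,[0,0,0],0]]'
python3 -c "
from h import *
go(442,150,180,41.2)"
```

```text
time_s: 21.6
ee_pos: [607.1, 213.2, 198.6]
tcp_rot: [-0.002, 0.996, -0.091, 0.005]
wrist_force: [0.6, 0.4, 0.1]
gripper_width: 65.9
t 21.6 pos [607.1 213.2 198.6] th -10.4 w 65.9 F [0.6 0.4 0.1]
shift(tool m) [-0.1509  0.092   0.0186] rows50 3.6 turn -51.6
```

```bash
python3 -m jog '[[0,[-0.016,0.010,0],0],[0,[-0.035,0.0215,0.003],0],[0,[-0.035,0.0215,0.005],0],[0,[-0.035,0.0215,0.005],0],[0,[-0.029,0.017,0],-4],[0,[0,0,0],-8],[0,[0,0,0],-8],[0,[0,0,0],-8],[0,[0,0,0],-8],[0,[0,0,0],-8]]'
python3 -m jog '[[0,[0,0,0],-7.5],[0,[0,0,0],0],[0,[0,0,0],0]]'
python3 - <<'E'
from h import *
go(442,150,82,41.2)
p=camera_params('wrist');im=get_image('wrist');cv2.imwrite('pics/w7.png',im[:,:,::-1])
np.save('wp.npy',p,allow_pickle=True)
E
```

```text
time_s: 22.6
ee_pos: [439.6, 149.5, 178.2]
tcp_rot: [-0.0, 0.957, 0.291, -0.0]
wrist_force: [-0.4, 0.3, -1.0]
gripper_width: 95.1
time_s: 22.9
ee_pos: [439.8, 149.5, 178.4]
tcp_rot: [-0.0, 0.937, 0.349, -0.0]
wrist_force: [0.3, 0.8, 0.1]
gripper_width: 95.2
t 22.9 pos [439.8 149.5 178.4] th 40.9 w 95.2 F [0.3 0.8 0.1]
shift(tool m) [0.002  0.0011 0.0964] rows50 1.9 turn -0.3
```

View pics/w7.png

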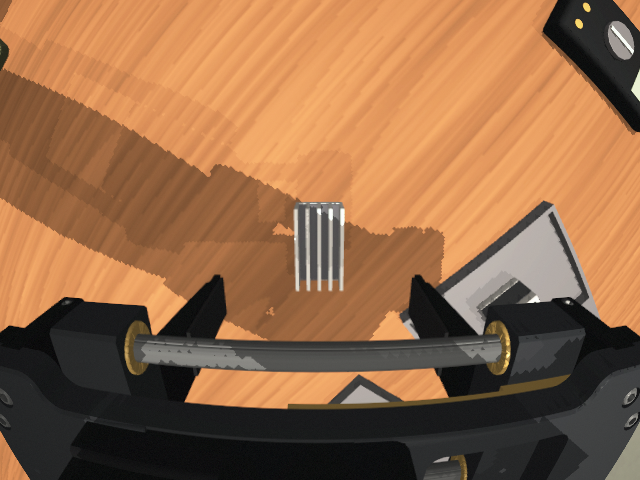

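The heat sink is at (320,248), fins parallel to the pads, well between the jaws.

```bash
python3 -m jog '[[0,[0.002,0.001,0.020],0],[0,[0,0,0.035],0],[0,[0,0,0.025],0],[0,[0,0,0.010],0],[0,[0,0,0.004],0],[0,[0,0,0],0],[255,[0,0,0],0],[255,[0,0,0],0],[255,[0,0,0],0],[255,[0,0,0],0]]' 30
python3 -m jog '[[255,[0,0,0],0],[255,[0,0,0],0],[255,[0,0,0],0],[255,[0,0,0],0],[255,[0,0,0],0]]'
python3 -m jog '[[255,[0,0,-0.01],0],[255,[0,0,-0.03],0],[255,[0,0,-0.03],0],[255,[0,0,-0.02],0],[255,[0,0,0],0],[255,[0,0,0],0]]'
python3 -c "
from h import *
a=np.radians(2.8);o=np.array([610,4.])
for s in(36,-36):
  c=o+s*np.array([-np.sin(a),np.cos(a)]);print(c);go(*c,175,2.8)"
```

```text
time_s: 23.95
ee_pos: [442.6, 150.2, 85.4]
tcp_rot: [0.0, 0.936, 0.351, 0.001]
wrist_force: [0.2, 0.2, -0.0]
gripper_width: 68.6
time_s: 24.45
ee_pos: [442.1, 150.1, 84.7]
tcp_rot: [-0.0, 0.936, 0.351, -0.0]
wrist_force: [-0.4, -0.3, 0.1]
gripper_width: 33.6
time_s: 25.05
ee_pos: [442.2, 150.1, 174.9]
tcp_rot: [0.0, 0.936, 0.351, 0.0]
wrist_force: [0.1, 0.1, -1.2]
gripper_width: 33.7
[608.24140829  39.95702094]
t 25.05 pos [442.2 150.1 174.9] th 41.1 w 33.7 F [ 0.1  0.1 -1.2]
shift(tool m) [ 5.280e-02  1.922e-01 -1.000e-04] rows50 4.0 turn 38.3
[611.75859171 -31.95702094]
t 25.05 pos [442.2 150.1 174.9] th 41.1 w 33.7 F [ 0.1  0.1 -1.2]
shift(tool m) [ 8.300e-03  2.487e-01 -1.000e-04] rows50 5.0 turn 38.3
```

```bash
python3 -m jog '[[255,[0.005,0.018,0],0],[255,[0.0110,0.04,0],0],[255,[0.011,0.04,0],0],[255,[0.011,0.04,0],0],[255,[0.011,0.04,0],0],[255,[0.004,0.0142,0],4],[255,[0,0,0],8],[255,[0,0,0],8],[255,[0,0,0],8],[255,[0,0,0],8]]'
python3 -m jog '[[255,[0,0,0],2.3],[255,[0,0,0],0],[255,[0,0,0],0]]'
python3 - <<'E'
from h import *
go(608.2,40,89,2.8)
p=camera_params('wrist');im=get_image('wrist');cv2.imwrite('pics/w8.png',im[:,:,::-1])
np.save('wp.npy',p,allow_pickle=True)
E
```

```text
time_s: 26.05
ee_pos: [608.2, 39.0, 172.1]
tcp_rot: [0.0, 0.999, 0.041, -0.002]
wrist_force: [0.9, -0.0, -0.7]
gripper_width: 33.8
time_s: 26.35
ee_pos: [608.2, 39.4, 173.1]
tcp_rot: [0.0, 1.0, 0.024, -0.001]
wrist_force: [0.2, -0.8, -0.6]
gripper_width: 34.2
t 26.35 pos [608.2  39.4 173.1] th 2.8 w 34.2 F [ 0.2 -0.8 -0.6]
shift(tool m) [ 0.0001 -0.0006  0.0841] rows50 1.7 turn -0.0
```

View pics/w8.png

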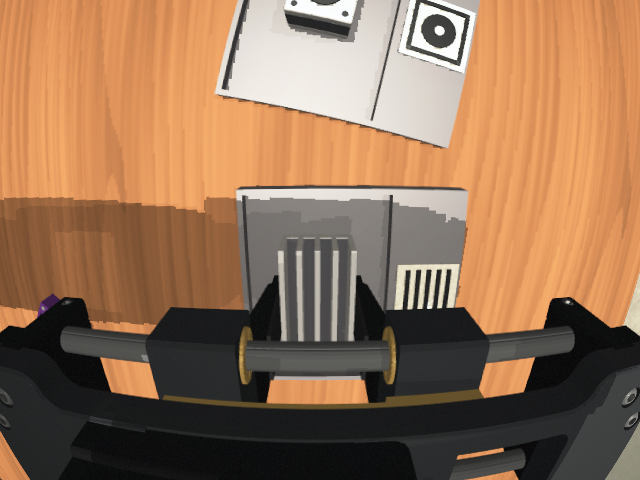

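```bash
python3 -c "
from h import *
p=np.load('wp.npy',allow_pickle=True).item()
for u,h in [((350,188),16),((238,189),16),((467,190),16),((320,239),114.4),((320,342),114.4)]:
  print(u,plane(p,u,h,True).round(1))
"
```

```text
(350, 188) [630.2  82.9  16. ]
(238, 189) [553.5  78.9  16. ]
(467, 190) [715.1  87.6  16. ]
(320, 239) [609.6  74.7 114.4]
(320, 342) [612.2  23.7 114.4]
```

The sink is held about 5 mm toward the far wall (+y), so I'll shift it 5 mm back before lowering.

```bash
python3 -m jog '[[255,[0.001,0.005,0.01],0],[255,[0,0,0.03],0],[255,[0,0,0.02],0],[255,[0,0,0.012],0],[255,[0,0,0.005],0],[255,[0,0,0.002],0],[255,[0,0,0.001],0],[255,[0,0,0],0],[255,[0,0,0],0],[255,[0,0,0],0]]'
```

```text
time_s: 27.4
ee_pos: [610.1, 35.1, 95.6]
tcp_rot: [0.0, 1.0, 0.024, 0.001]
wrist_force: [0.3, -0.2, -1.0]
gripper_width: 33.8
```

```bash
python3 -m jog '[[255,[0,0,0.001],0],[255,[0,0,0.001],0],[255,[0,0,0],0],[255,[0,0,0],0]]'
```

```text
time_s: 27.8
ee_pos: [609.6, 35.1, 92.6]
tcp_rot: [-0.0, 1.0, 0.024, -0.0]
wrist_force: [-0.1, -0.4, -0.7]
gripper_width: 34.0
```

```bash
python3 -m jog '[[255,[0,0,0.001],0],[255,[0,0,0.001],0],[255,[0,0,0.001],0],[255,[0,0,0],0],[255,[0,0,0],0]]';python3 -m jog '[[255,[0,0,0.001],0],[255,[0,0,0],0],[255,[0,0,0],0]]'
```

```text
time_s: 28.3
ee_pos: [609.6, 35.1, 89.7]
tcp_rot: [-0.0, 1.0, 0.024, -0.0]
wrist_force: [0.3, 0.0, -2.6]
gripper_width: 34.1
time_s: 28.6
ee_pos: [609.7, 35.1, 88.8]
tcp_rot: [0.0, 1.0, 0.024, -0.0]
wrist_force: [0.2, 0.3, -0.9]
gripper_width: 33.4
```

```bash
python3 -m jog '[[255,[0,0,0.0005],0],[255,[0,0,0],0],[255,[0,0,0],0]]'
python3 -m jog '[[110,[0,0,0],0],[110,[0,0,0],0],[110,[0,0,0],0],[110,[0,0,0],0],[110,[0,0,-0.01],0],[110,[0,0,-0.03],0],[110,[0,0,-0.03],0],[110,[0,0,-0.03],0],[0,[0,0,0],0],[0,[0,0,0],0]]'
python3 -c "
from h import *
go(378,-285,180,-17.3)"
```

```text
time_s: 28.9
ee_pos: [609.7, 35.1, 88.7]
tcp_rot: [0.0, 1.0, 0.024, -0.0]
wrist_force: [-3.0, 0.2, 5.0]
gripper_width: 33.7
time_s: 29.9
ee_pos: [610.1, 35.0, 189.6]
tcp_rot: [0.0, 1.0, 0.024, 0.001]
wrist_force: [-0.6, -0.7, -0.5]
gripper_width: 64.8
t 29.9 pos [610.1  35.  189.6] th 2.8 w 64.8 F [-0.6 -0.7 -0.5]
shift(tool m) [-0.2473  0.3085  0.0096] rows50 7.9 turn 20.1
```

```bash
python3 -m jog '[[0,[-0.013,0.0165,0],0],[0,[-0.029,0.0365,0],0],[0,[-0.029,0.0365,0],0],[0,[-0.029,0.0365,0.002],0],[0,[-0.029,0.0365,0.002],0],[0,[-0.029,0.0365,0.002],0],[0,[-0.029,0.0365,0.002],0],[0,[-0.029,0.0365,0],0],[0,[-0.029,0.0365,0],0],[0,[-0.0023,0,0],4]]'
python3 -m jog '[[0,[0,0,0],8],[0,[0,0,0],8],[0,[0,0,0],0],[0,[0,0,0],0]]'
python3 - <<'E'
from h import *
go(378,-285,84.7,-17.3)
p=camera_params('wrist');im=get_image('wrist');cv2.imwrite('pics/w9.png',im[:,:,::-1])
np.save('wp.npy',p,allow_pickle=True)
E
```

```text
time_s: 30.9
ee_pos: [373.3, -287.9, 178.4]
tcp_rot: [-0.0, 1.0, -0.015, -0.002]
wrist_force: [1.1, 0.1, 0.5]
gripper_width: 95.2
time_s: 31.3
ee_pos: [376.4, -284.6, 178.9]
tcp_rot: [-0.001, 0.989, -0.149, -0.001]
wrist_force: [-0.4, -0.8, -0.7]
gripper_width: 94.9
t 31.3 pos [ 376.4 -284.6  178.9] th -17.1 w 94.9 F [-0.4 -0.8 -0.7]
shift(tool m) [ 0.0016 -0.0001  0.0942] rows50 1.9 turn 0.2
```

View pics/w9.png

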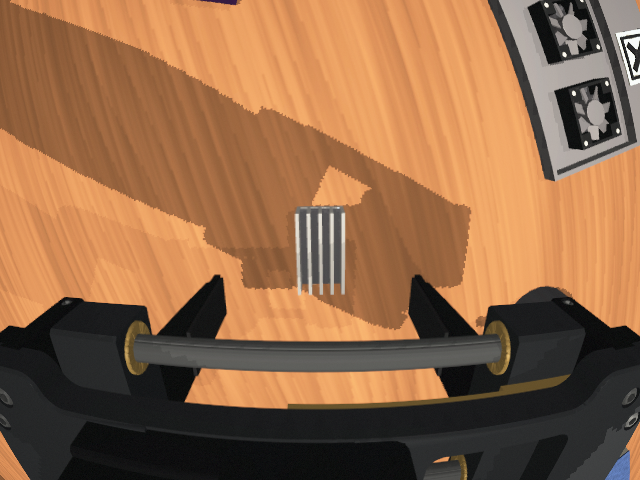

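The second sink is at (320,250), aligned. Both fans lie flat in their tray at (565,28) and (590,110).

```bash
python3 -m jog '[[0,[0.001,-0.003,0.020],0],[0,[0,0,0.035],0],[0,[0,0,0.025],0],[0,[0,0,0.010],0],[0,[0,0,0.004],0],[0,[0,0,0],0],[255,[0,0,0],0],[255,[0,0,0],0],[255,[0,0,0],0],[255,[0,0,0],0]]' 30
python3 -m jog '[[255,[0,0,0],0],[255,[0,0,0],0],[255,[0,0,0],0],[255,[0,0,0],0],[255,[0,0,0],0]]'
python3 -m jog '[[255,[0,0,-0.01],0],[255,[0,0,-0.03],0],[255,[0,0,-0.03],0],[255,[0,0,-0.02],0],[255,[0,0,0],0],[255,[0,0,0],0]]'
python3 -c "
from h import *
go(612.5,-34,175,2.8)"
```

```text
time_s: 32.35
ee_pos: [379.6, -282.7, 86.9]
tcp_rot: [0.0, 0.989, -0.15, 0.0]
wrist_force: [-0.2, 0.8, 0.2]
gripper_width: 68.2
time_s: 32.85
ee_pos: [379.3, -282.4, 86.2]
tcp_rot: [-0.0, 0.989, -0.15, -0.0]
wrist_force: [0.6, 0.7, 0.5]
gripper_width: 33.7
time_s: 33.45
ee_pos: [379.3, -282.4, 176.4]
tcp_rot: [0.0, 0.989, -0.15, 0.0]
wrist_force: [0.0, 1.6, -1.4]
gripper_width: 34.0
t 33.45 pos [ 379.3 -282.4  176.4] th -17.2 w 34.0 F [ 0.   1.6 -1.4]
shift(tool m) [ 0.1491 -0.3063  0.0014] rows50 6.8 turn -20.0
```

```bash
python3 -m jog '[[255,[0.0095,-0.0195,0],0],[255,[0.020,-0.041,0],0],[255,[0.020,-0.041,0],0],[255,[0.020,-0.041,0],0],[255,[0.020,-0.041,0],0],[255,[0.020,-0.041,0],0],[255,[0.020,-0.041,0],0],[255,[0.0196,-0.0408,0],0],[255,[0,0,0],-6],[255,[0,0,0],-8]]'
python3 -m jog '[[255,[0,0,0],-6],[255,[0,0,0],0],[255,[0,0,0],0],[255,[0,0,0],0]]'
python3 - <<'E'
from h import *
go(612.5,-34,91,2.8)
p=camera_params('wrist');im=get_image('wrist');cv2.imwrite('pics/w10.png',im[:,:,::-1])
np.save('wp.npy',p,allow_pickle=True)
E
```

```text
time_s: 34.45
ee_pos: [612.1, -32.4, 173.2]
tcp_rot: [-0.0, 1.0, -0.024, -0.002]
wrist_force: [0.2, -0.0, -2.2]
gripper_width: 34.2
time_s: 34.85
ee_pos: [612.0, -34.1, 175.3]
tcp_rot: [-0.0, 1.0, 0.023, -0.001]
wrist_force: [-0.2, -0.2, -0.6]
gripper_width: 33.8
t 34.85 pos [612.  -34.1 175.3] th 2.7 w 33.8 F [-0.2 -0.2 -0.6]
shift(tool m) [ 0.0005 -0.0001  0.0843] rows50 1.7 turn -0.1
```

View pics/w10.png

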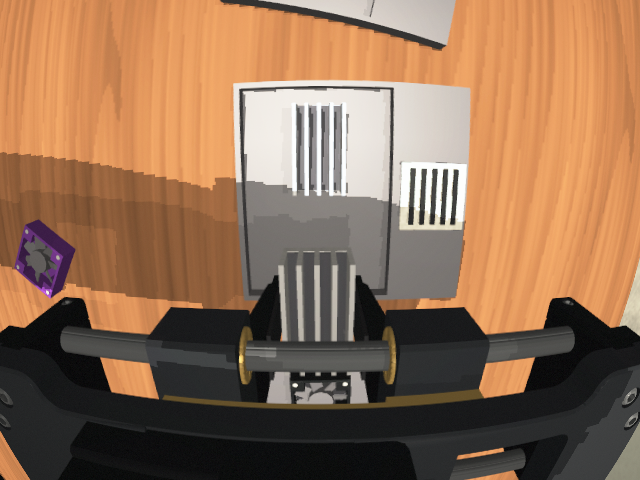

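The first sink lies flat at (320,148). The held sink's far end is at row 252 and the tray's near rim at row 296. Next I'll check the gaps along y.

```bash
python3 -c "
from h import *
p=np.load('wp.npy',allow_pickle=True).item()
for n,u,h in [('rim near outer',(245,298),16),('rim near outer R',(457,298),16),('rim far outer',(235,84),16),('placed far',(322,103),30),('placed near',(320,195),30),('held far',(320,252),115.1)]:
  print(n,plane(p,u,h,True).round(1))
"
```

```text
rim near outer [561.3 -77.5  16. ]
rim near outer R [726.1 -71.7  16. ]
rim far outer [553.3  77.9  16. ]
placed far [612.5  64.8  30. ]
placed near [614.    5.4  30. ]
held far [613.9  -5.2 115.1]
```

```bash
python3 -m jog '[[255,[0,-0.0015,0.01],0],[255,[0,0,0.03],0],[255,[0,0,0.02],0],[255,[0,0,0.012],0],[255,[0,0,0.005],0],[255,[0,0,0.002],0],[255,[0,0,0.001],0],[255,[0,0,0],0],[255,[0,0,0],0],[255,[0,0,0],0]]'
```

```text
time_s: 35.9
ee_pos: [612.9, -32.6, 97.0]
tcp_rot: [0.0, 1.0, 0.024, 0.001]
wrist_force: [0.3, 0.5, 1.5]
gripper_width: 33.7
```

```bash
python3 -m jog '[[255,[0,0,0.001],0],[255,[0,0,0.001],0],[255,[0,0,0.001],0],[255,[0,0,0],0],[255,[0,0,0],0]]'
```

```text
time_s: 36.4
ee_pos: [612.4, -32.6, 93.1]
tcp_rot: [-0.0, 1.0, 0.024, -0.0]
wrist_force: [-0.6, 0.1, -0.3]
gripper_width: 33.8
```

```bash
python3 -m jog '[[255,[0,0,0.001],0],[255,[0,0,0.001],0],[255,[0,0,0.0005],0],[255,[0,0,0],0],[255,[0,0,0],0]]'; python3 -m jog '[[255,[0,0,0.0005],0],[255,[0,0,0],0],[255,[0,0,0],0]]'
```

```text
time_s: 36.9
ee_pos: [612.4, -32.6, 90.7]
tcp_rot: [-0.0, 1.0, 0.024, -0.0]
wrist_force: [0.1, 0.4, -1.5]
gripper_width: 33.9
time_s: 37.2
ee_pos: [612.5, -32.6, 90.3]
tcp_rot: [0.0, 1.0, 0.024, -0.0]
wrist_force: [0.3, 0.1, -1.0]
gripper_width: 33.9
```

```bash
python3 -m jog '[[255,[0,0,0.0005],0],[255,[0,0,0],0],[255,[0,0,0],0]]'
python3 -m jog '[[110,[0,0,0],0],[110,[0,0,0],0],[110,[0,0,0],0],[110,[0,0,0],0],[110,[0,0,-0.01],0],[110,[0,0,-0.03],0],[110,[0,0,-0.03],0],[110,[0,0,-0.04],0],[0,[-0.03,0,-0.03],0],[0,[-0.04,0,-0.03],0]]'
python3 -m jog '[[0,[-0.04,0,-0.02],0],[0,[-0.04,0,-0.01],0],[0,[-0.04,0,0],0],[0,[-0.04,0,0],0],[0,[-0.02,0,0],0],[0,[0,0,0],0],[0,[0,0,0],0],[0,[0,0,0],0]]'
python3 - <<'E'
from h import *
for n in('top','scene','wrist'): cv2.imwrite(f'pics/f_{n}.png',get_image(n)[:,:,::-1])
im=cv2.imread('pics/f_top.png')[140:330,120:520];cv2.imwrite('pics/f_topz.png',cv2.resize(im,None,fx=2,fy=2,interpolation=cv2.INTER_CUBIC))
E
```

```text
time_s: 37.5
ee_pos: [612.5, -32.6, 90.2]
tcp_rot: [0.0, 1.0, 0.024, -0.0]
wrist_force: [-2.4, -0.3, 3.9]
gripper_width: 33.7
time_s: 38.5
ee_pos: [542.8, -36.0, 262.5]
tcp_rot: [0.0, 1.0, 0.024, 0.001]
wrist_force: [0.7, -0.4, -0.1]
gripper_width: 65.1
time_s: 39.3
ee_pos: [363.5, -44.6, 290.2]
tcp_rot: [0.0, 1.0, 0.024, 0.0]
wrist_force: [0.1, 0.2, -0.8]
gripper_width: 94.9
```

View pics/f_topz.png

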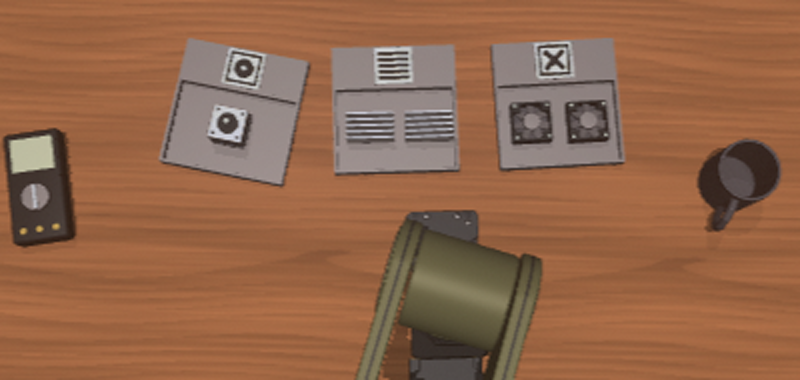

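View pics/f_scene.png

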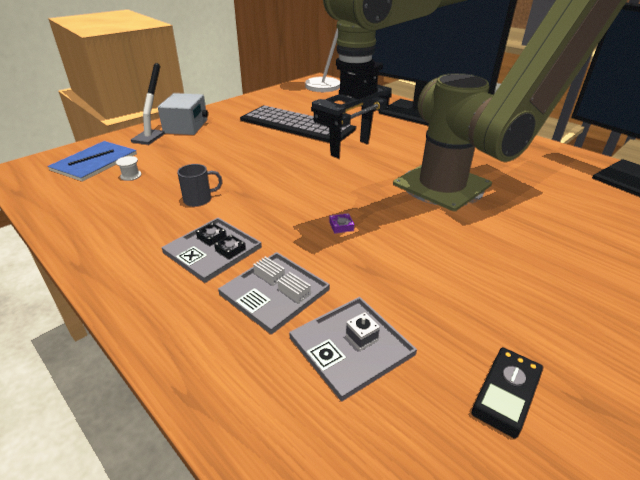

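View pics/f_wrist.png

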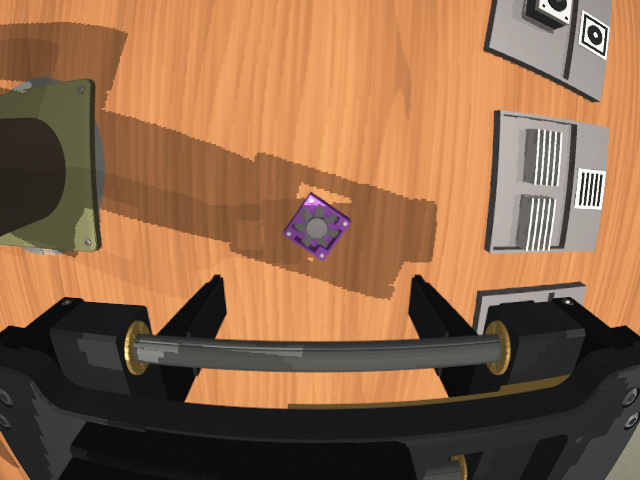

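All five parts are in the right trays. In the enlarged top view the motor is at (229,124), the sinks at (370,126) and (430,126), and the fans at (531,122) and (587,122). The mug, meter and purple fan haven't moved.

```bash
python3 -c "
from bench import r
print(r.hand_in(), r.observe()['time_s'])"
```

```text
the job is handed in; nothing more can be done
the job is handed in; nothing more can be done
```

I sorted all five parts and handed the job in at about 39.5 s of the 115 s allowed. The two fans are in the fan tray, the two heat sinks in the heat-sink tray and the motor in the motor tray.

**Final check:** the top, scene and wrist pictures show every part flat, the right way up and side by side. The gripper is open and clear of everything. The mug, multimeter and purple fan look unmoved.

**Setting down:** I lowered four of the parts until I felt light contact (about 4–7 N). The first fan showed no contact force, so I released it at the height I had calculated for the floor, about 0–1 mm above it.

**What disagreed:** the wrist and top cameras differed by about 4 mm in position, so I aimed between them. The first heat sink was held about 5 mm off-centre, and I corrected that before lowering it. The second sink looks turned about 3° from the first, but it lies flat with a gap between them.

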